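# Pack two bottles in a numbered carrier and snap its hood on

### The job

Stand the dropper bottle upright, fully home, in the carrier's one-dot pocket, and only then the glass weighing bottle in its two-dot pocket. Then take the hood by its rib, set it over the bottles squarely onto the carrier and press it straight down until both spring clips snap over its beads and it sits fully down. Finish while still gripping the rib and pressing the hood down firmly (about 15 N): do not let go at the end, and leave the other things on the worktop where they stand.

Things in the scene. Friction and masses are not known exactly. Their poses are not given: they have to be found in the camera images.
- dropper_bottle: Small brown dropper bottle, loose, upright on the worktop, 84 mm high. Origin: centre of its underside, z up. Body 28 mm in diameter up to about 40 mm high, then a shoulder, a black cap 21 mm in diameter (49 to 62 mm high) and a black bulb 12 mm in diameter. It goes in the one-dot pocket. About 35 g.
- weighing_bottle: Clear glass weighing bottle with a fixed glass lid, loose, upright on the worktop, 65 mm high. Origin: centre of its underside, z up. Body 30 mm in diameter up to 38 mm high, lid rim 34 mm in diameter at 42 to 53 mm high, lid knob 16 mm in diameter on top. It goes in the two-dot pocket. About 40 g.
- carrier: Grey carrier fixed on the worktop, 83 (x) by 168 (y) mm. Origin: centre of its block at worktop height, z up; the broad -x ledge with raised steel dots faces the robot, turned up to 0.5 rad. Block 46 x 96 mm, top at z 36 mm, two round pockets in a row along y. Round guide ribs (to z 37 mm) make its outside 54 x 104 mm. Round it a rigid flat ledge at z 20 mm; a steel spring clip beyond each y end.
- pocket1 (a point): Centre of the floor of the one-dot pocket, 26 mm from the carrier's origin along its +y (the robot's left), 10 mm above the worktop. The pocket is 36 mm in diameter and 26 mm deep; its mouth is 36 mm above the worktop.
- pocket2 (a point): Centre of the floor of the two-dot pocket: the same, 26 mm along the carrier's -y (the robot's right).
- seat (a point): Centre of the carrier at ledge height (20 mm above the worktop), axes as the carrier's. With the hood fully home its origin lies here, long sides parallel (either way round). From 16 mm above it the beads push the clips apart; resistance peaks (10 to 20 N in all) about 9 mm above it, drops suddenly 7 to 5 mm above it, then the hood goes down easily to the rigid ledge.
- hood: Upside-down clear box, open below, white roof. Origin: centre of the open underside, z up. Outside 64 (x) by 114 (y) mm, inside 58 x 108 mm, 78 mm high, roof top at 82 mm. White grip rib on the roof, 14 mm thick (x), 60 mm long (y), to 113 mm. Along each short end a bead, 4.5 mm up, 3 mm in radius, reaching to y +-63 mm. Bottles in the pockets reach 94 mm above the worktop: bring it in higher.
- hood_rib (a point): Point in the middle of the hood's rib, 102 mm above the hood's origin (11 mm below the rib's top, 20 mm above the roof); axes as the hood's, so the rib is gripped across its x.
- clip_left (a joint): Steel spring clip at the carrier's +y end, hinged near its foot; rad, 0 at rest, grows as it is pushed outward (to about 0.2 to 0.3 as the hood's bead passes) and springs back to about 0 over the bead. It has a sloping lead-in on top, up to 45 mm above the worktop, and a nose 30 mm above the worktop.
- clip_right (a joint): The same at the carrier's -y end.
- kcl_bottle: Bystander: white bottle with a blue cap, 46 mm in diameter, 92 mm high; origin at its underside.
- ph_strips: Bystander: small printed carton 26 x 60 x 45 mm; origin at its underside.
- petri_dish: Bystander: clear covered dish 65 mm in diameter, 15 mm high; origin at its underside.
- conical_flask: Bystander: conical flask 83 mm in diameter, 130 mm high; origin at its underside.
- thermometer: Bystander: thermometer lying down, 174 mm long along its y, 13 mm wide, 11 mm high; origin at its underside.

How it is judged:
By the outcome, as a careful person would: the job done as asked, in the order asked, and still so for the second after the job is handed in, while the arm keeps its last pose, push and grip.
It also fails if it takes over 72 s, if anything falls off the work surface, if the arm or the gripper's body presses on something with over 40 N, if the wrist force passes 120 N, or if a joint passes its speed limit or range.

### The arm

A 6-joint arm with a two-finger parallel gripper is mounted at the origin on a cart in front of the work surface, level with it; the furniture and walls round the work are solid. World frame = base frame: x ahead of the robot, y to its left, z up, the work surface at z = 0. Lengths are in m, angles in rad, forces in N, time in s.
With the tool pointing down it reaches from about 0.3 to 0.775 m from the base axis. Payload 14.6 kg.
Tool frame: the origin (TCP) lies on the centre line of the jaws, within the pads' length; the fingertips stand 19 mm ahead of it and the grasp point (between the pads) is the TCP; z points along the fingers, y is the line along which they close (so a half turn about z gives the same grasp; the last joint's range is limited). The gripper opens to 85 mm and grips with 20 to 120 N. Pads are 22 mm wide; open, the fingers measure 114 mm over their backs; the gripper's body (76 mm by 85 mm) begins 54 mm behind the grasp point. The pads swing forward as they close: fully open they stand 13 mm farther back than shut.
Start: joints at [-1.288, 0.3, 1.521, -0, 1.321, -0.067], TCP at [0.188, -0.517, 0.25] pointing down, gripper open.
Joint ranges: [-3.03, 3.03], [-0.79, 2.21], [0.23, 2.52], [-1.04, 4.18], [0, 3.07], [-2.55, 2.55]. Speed limits (rad/s): [2.22, 2.22, 2.57, 3.14, 3.14, 3.14].

### API

Orientations are given as a 3x3 rotation matrix whose columns are the frame's x, y, z axes.
In Python, from workcell import ctrl gives the robot as it stands.
- The arm moves only by the tool play_rows, never from a script. Its argument "rows" is one flat list of numbers, 4 for each row, row after row: the shift along the tool's x, y, z in mm, then the turn about the tool's z in rad. A call has 1 to 12 rows; each row is the pose to reach, as a shift and turn from the pose commanded when the call began, along the tool's axes at that moment; what a row does not reach only later rows make up. A row lasts 1/10 s, in which the tool goes at most 50 mm and 8.59 degrees, less where a joint would pass 70% of its speed; a pose out of reach is approached as far as the arm can. A call with a gripper value outside its range is refused whole. "jaw" is the closure, from -1 (fully open) to 1 (shut), set as the call begins (left out, the last holds). The fingers move at their own pace and stop on an object; "newtons" is the grip in N (left out, the last holds). Time passes only in rows, so rows that repeat a pose let the fingers close. It gives the time, the measured TCP pose, the force, the opening and the grip force at its end, in the units of the state.
- ctrl.get_state(): the state, without advancing time (a new reading comes with each control period).
- ctrl.get_image(name): name is "scene" or "top"; returns the picture (480x640x3 uint8, red, green, blue); there is no depth.
- ctrl.camera_info(name): a dict with "fx", "fy", "cx", "cy" (pixels), "view" (4x4, takes a point from world to camera coordinates). Camera axes: x right, y up, looking along -z (the intrinsics and any distortion apply to the point x, -y, -z); pixel columns grow to the right and rows downward; lengths in m; the calibration is good to about 2 mm. A picture is of the moment at which its call begins. camera_info takes no time and is no camera call.
- ctrl.close_job(): hands the job in; it is judged then, once.
Trained networks look in the newest picture that a camera, given by its name, has taken for a name from the list of things; names that differ only in an ending like _2 or _b are one class to them, and where a whole thing is asked for, a point or a joint stands for the part that bears it (a point fixed in the world has none). Each returns a list of dicts, best first, with "confidence" (0 to 1); they miss things now and then, are a little off and sometimes report something else, mostly with a low value. They report only what shows in the picture. A call takes as long as a camera call.
- ctrl.boxes_of(camera, name): "pixel" ([column, row] in pixels, amid what is visible of it).
The state is a dict: "clock": time; "joint_pos": joint angles; "qd": joint speeds; "tau": joint torques, N m; "tcp_pos": TCP position; "tool_rot": TCP orientation; "ft_force": force on the tool from outside, world axes, zero at the start; "wrist_torque": the same for the moment, N m; "width": opening from 0.0 (shut) to 1.0 (fully open); "finger_force": force on a finger pad.
Only numpy, scipy, OpenCV 4.12 (cv2) and the standard library are available. Lean on these libraries where they do the work, as an engineer would, in place of code of your own. Each camera call takes 0.05 s, during which the arm holds its last target. There are 200 camera calls.

## Working session

There is one attempt and no reset: what is moved stays moved. The work goes in short steps, Python scripts to look and compute and a tool call to move; the robot and the scene stay as the last step left them, time stands still between calls to the robot, and variables do not carry over. Pictures are saved under pics/ and viewed, at most 10 in all, crops included, and the job is handed in when it is done.

Besides the shell and the picture viewer there is one more tool, called after ">>>" as name(argument=value, ...) on one line, values as JSON. play_rows: Moves the arm, as the interface text tells. Its arguments: {"type":"object","properties":{"rows":{"type":"array"},"jaw":{"type":"number"},"newtons":{"type":"number"}},"required":["rows"]}

```bash
mkdir -p pics; ls
cat > h.py <<'E'
import numpy as np,cv2,json
from workcell import ctrl
def snap(n,f):
    im=ctrl.get_image(n); cv2.imwrite('pics/'+f,im[:,:,::-1]); return im
def ray(n,p):
    c=ctrl.camera_info(n);V=np.array(c['view'])
    d=np.array([(p[0]-c['cx'])/c['fx'],-(p[1]-c['cy'])/c['fy'],-1.])
    R=V[:3,:3];t=V[:3,3]
    return -R.T@t,R.T@d
def atz(n,p,z):
    o,d=ray(n,p);return o+d*(z-o[2])/d[2]
def proj(n,P):
    c=ctrl.camera_info(n);V=np.array(c['view']);q=V[:3,:3]@np.array(P)+V[:3,3]
    return np.array([c['cx']+c['fx']*q[0]/-q[2],c['cy']+c['fy']*-q[1]/-q[2]])
def tri(p1,p2):
    (a,u),(b,v)=ray('top',p1),ray('scene',p2)
    s=np.linalg.lstsq(np.c_[u,-v],b-a,rcond=None)[0]
    return (a+u*s[0]+b+v*s[1])/2,np.linalg.norm(a+u*s[0]-b-v*s[1])
E
python3 - <<'E'
from h import *
snap('top','t0.png');snap('scene','s0.png')
for n in('top','scene'):
    c=ctrl.camera_info(n);print(n,{k:v for k,v in c.items() if k!='view'},ray(n,(320,240)))
    for o in['dropper_bottle','weighing_bottle','carrier','hood','hood_rib','kcl_bottle','ph_strips','petri_dish','conical_flask','thermometer','clip_left','clip_right']:
        print(o,[(np.round(b['pixel'],1).tolist(),round(b['confidence'],2)) for b in ctrl.boxes_of(n,o)[:3]])
print(ctrl.get_state())
E
```

```text
pics
top {'fx': 499.2915087242088, 'fy': 499.2915087242088, 'cx': 318.8528936972455, 'cy': 238.87030888500234} (array([0.44739403, 0.03314847, 1.5102702 ]), array([ 0.07255204, -0.00116245, -0.99736916]))
dropper_bottle [([205.7, 262.4], 0.63), ([343.1, 198.8], 0.29)]
weighing_bottle [([503.8, 276.8], 0.73), ([445.2, 265.4], 0.58)]
carrier [([335.2, 260.8], 0.68), ([222.9, 242.9], 0.55)]
hood [([446.5, 265.4], 0.81)]
hood_rib [([444.8, 264.5], 0.71)]
kcl_bottle []
ph_strips [([344.3, 196.9], 0.58), ([444.9, 265.2], 0.58), ([335.6, 256.0], 0.51)]
petri_dish [([267.8, 219.2], 0.59), ([147.0, 258.6], 0.28)]
conical_flask [([503.3, 276.1], 0.88)]
thermometer [([217.0, 242.8], 0.75)]
clip_left []
clip_right []
scene {'fx': 584.2072501137045, 'fy': 584.2072501137045, 'cx': 324.43629859131386, 'cy': 241.4785445765494} (array([0.8776824 , 1.76232248, 0.95894022]), array([-0.15349103, -0.88914823, -0.43118441]))
dropper_bottle [([371.0, 313.7], 0.67)]
weighing_bottle [([365.9, 293.4], 0.7), ([327.6, 216.1], 0.35)]
carrier [([337.8, 257.0], 0.84), ([330.0, 215.0], 0.24)]
hood [([331.9, 214.8],
[... 393 characters left out ...]
e+00, -6.66054498e-02]), 'qd': array([ 9.27781539e-05,  1.22321305e-03, -1.88553424e-03, -2.42141621e-05,
       -1.15095394e-03, -2.14525896e-05]), 'tau': array([-8.90195770e-05, -5.43358469e+01, -3.61981130e+01, -8.16578677e-05,
        6.33371037e-04, -5.06636013e-05]), 'tcp_pos': array([ 0.18847711, -0.5166714 ,  0.25027539]), 'tool_rot': array([[ 9.39444266e-01,  3.42701723e-01, -5.53266267e-06],
       [ 3.42701723e-01, -9.39444265e-01,  5.65635315e-05],
       [ 1.41867915e-05, -5.50343384e-05, -9.99999998e-01]]), 'ft_force': array([-0.237153  , -0.87308748,  0.71815337]), 'wrist_torque': array([ 0.02822638, -0.00254789,  0.02841043]), 'finger_force': 0.0, 'width': 1.0016982876598517}
```

Run:
```python
import cv2
a=cv2.imread('pics/t0.png')[150:330,130:530];cv2.imwrite('pics/t0c.png',cv2.resize(a,None,fx=2,fy=2,interpolation=cv2.INTER_CUBIC))
a=cv2.imread('pics/s0.png')[170:370,220:480];cv2.imwrite('pics/s0c.png',cv2.resize(a,None,fx=3,fy=3,interpolation=cv2.INTER_CUBIC))
```

```text
(no output)
```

View pics/t0c.png

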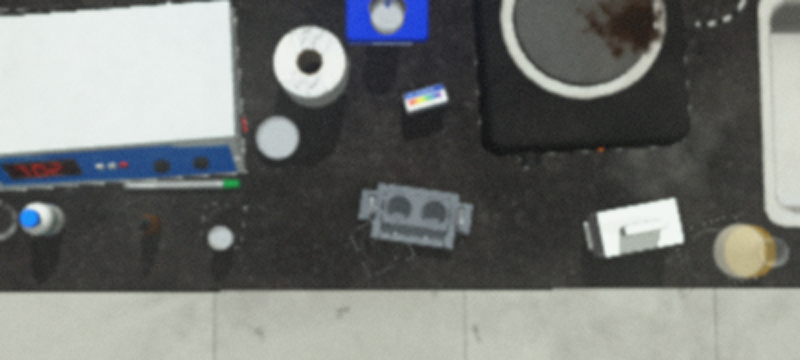

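View pics/s0c.png

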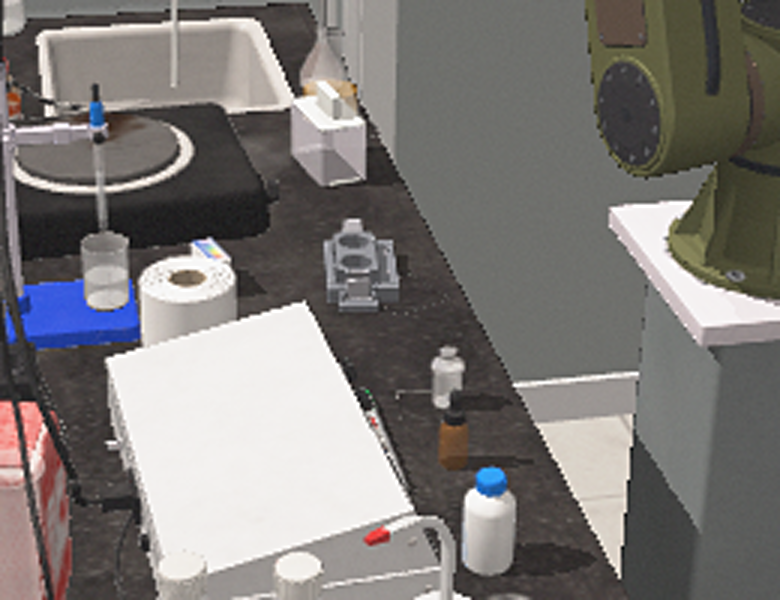

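```bash
cat > ov.py <<'E'
from h import *
def circ(c,r,z,n=40):
    a=np.linspace(0,2*np.pi,n);return np.c_[c[0]+r*np.cos(a),c[1]+r*np.sin(a),0*a+z]
def rect(c,yaw,hx,hy,z,ox=0,oy=0):
    R=np.array([[np.cos(yaw),-np.sin(yaw)],[np.sin(yaw),np.cos(yaw)]])
    p=np.array([[hx,hy],[-hx,hy],[-hx,-hy],[hx,-hy],[hx,hy]])+[ox,oy]
    return np.c_[p@R.T+c,np.full(5,z)]
def off(c,yaw,x,y): return np.array(c)+[np.cos(yaw)*x-np.sin(yaw)*y,np.sin(yaw)*x+np.cos(yaw)*y]
def carrier(c,y): return [rect(c,y,.023,.048,.036),circ(off(c,y,0,.026),.018,.036),circ(off(c,y,0,-.026),.018,.036)]
def hood(c,y,z=0): return [rect(c,y,.032,.057,z+.078),rect(c,y,.007,.03,z+.113),rect(c,y,.032,.057,z)]
def drop(c,z=0): return [circ(c,.014,z),circ(c,.014,z+.04),circ(c,.0105,z+.062),circ(c,.006,z+.084)]
def weigh(c,z=0): return [circ(c,.015,z),circ(c,.017,z+.042),circ(c,.017,z+.053),circ(c,.008,z+.065)]
def overlay(n,im,curves,box,s):
    x0,y0,x1,y1=box
    o=cv2.resize(im[y0:y1,x0:x1,::-1],None,fx=s,fy=s,interpolation=cv2.INTER_CUBIC)
    for k in curves:
        p=np.array([proj(n,q) for q in k]);p=((p-[x0,y0]+.5)*s-.5)
        cv2.polylines(o,[np.int32(np.round(p*8))],False,(0,255,0),1,cv2.LINE_AA,3)
    return o
def mont(ims,f,W=800,H=600):
    c=np.zeros((H,W,3),np.uint8);x=y=h=0
    for i in ims:
        if x+i.shape[1]>W:x=0;y+=h;h=0
        c[y:y+i.shape[0],x:x+i.shape[1]]=i[:H-y];x+=i.shape[1];h=max(h,i.shape[0])
    cv2.imwrite('pics/'+f,c)
E
cat > est.py <<'E'
import numpy as np
C=(None);
E
python3 - <<'E'
from ov import *
T=cv2.imread('pics/t0.png')[:,:,::-1];S=cv2.imread('pics/s0.png')[:,:,::-1]
C=atz('top',(337,257),.036)[:2];H=atz('top',(450,263),.113)[:2]
W,e=tri((240.5,269),(369.5,293));D,e2=tri((205,261),(371.3,315))
print(C,H,W,e,D,e2)
cur=carrier(C,-.1)+hood(H,.12)+drop(D[:2])+weigh(W[:2])
mont([overlay('top',T,cur,(295,232,375,287),5),overlay('top',T,cur,(415,235,485,290),5),
 overlay('scene',S,cur,(350,275,395,335),5),overlay('scene',S,cur,(312,190,357,245),5),overlay('top',T,cur,(190,245,250,295),5)],'m0.png')
E
```

```text
[ 0.50393283 -0.01838651] [ 0.48186225 -0.33133417] [0.46843388 0.26632155 0.04054396] 0.004463513771174565 [0.49153693 0.37337843 0.0316543 ] 0.007498997794890177
```

View pics/m0.png

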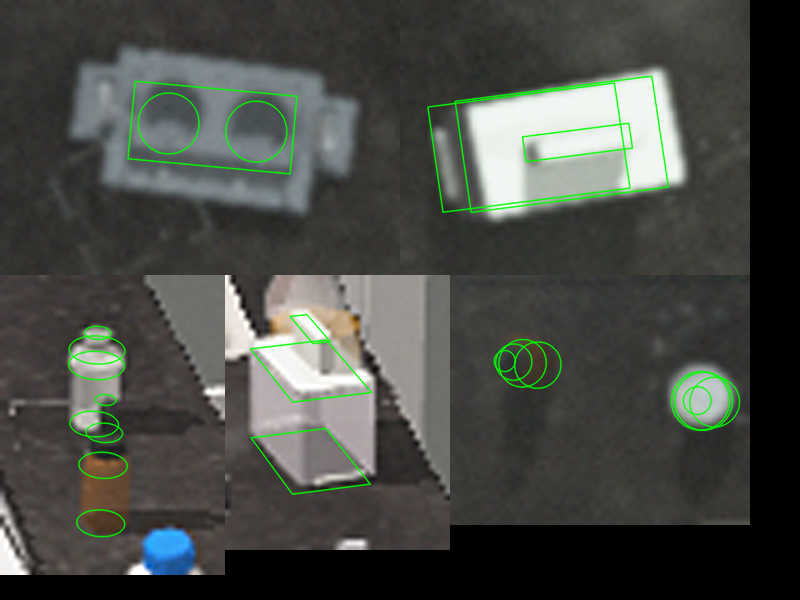

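```bash
cat > est.py <<'E'
from ov import *
C=np.r_[atz('top',(337.2,255.2),.025)[:2]];CY=-.148
H=np.array([.4819,-.3398]);HY=.165
D=np.array([.4915,.372]);W=np.array([.4690,.2655])
def carr2(c,y): return carrier(c,y)+[rect(c,y,.0415,.060,.02,-.007),rect(c,y,.012,.084,.03)]
E
python3 - <<'E'
from est import *
print(C)
T=cv2.imread('pics/t0.png')[:,:,::-1];S=cv2.imread('pics/s0.png')[:,:,::-1]
cur=carr2(C,CY)+hood(H,HY)+drop(D[:2])+weigh(W[:2])
mont([overlay('top',T,cur,(305,235,371,280),6),overlay('top',T,cur,(420,242,482,284),6),
 overlay('scene',S,cur,(355,280,391,330),6),overlay('scene',S,cur,(312,193,352,238),6),overlay('scene',S,cur,(322,238,360,278),6),][:4]+[overlay('scene',S,cur,(322,238,360,278),6)],'m1.png',850)
E
```

```text
[ 0.50970661 -0.01942013]Traceback (most recent call last):
  File "<stdin>", line 6, in <module>
  File "ov.py", line 17, in overlay
    p=np.array([proj(n,q) for q in k]);p=((p-[x0,y0]+.5)*s-.5)
                ~~~~^^^^^
  File "h.py", line 13, in proj
    c=ctrl.camera_info(n);V=np.array(c['view']);q=V[:3,:3]@np.array(P)+V[:3,3]
ValueError: time passes only in moves, steps and waits
```

```bash
python3 -c "
import cv2;a=cv2.imread('pics/m1.png');print(a.shape);cv2.imwrite('pics/m1b.png',a[:600,:800])"
```

```text
[ WARN:0@0.016] global loadsave.cpp:275 findDecoder imread_('pics/m1.png'): can't open/read file: check file path/integrity
Traceback (most recent call last):
AttributeError: 'NoneType' object has no attribute 'shape'
```

```bash
python3 - <<'E'
from workcell import ctrl
import pickle
pickle.dump({n:ctrl.camera_info(n) for n in('top','scene')},open('cam.pkl','wb'))
E
sed -i "s/ctrl.camera_info(n)/CAM[n]/; 2a import pickle\nCAM=pickle.load(open('cam.pkl','rb'))" h.py
cat > chk.py <<'E'
from est import *
T=cv2.imread('pics/t0.png')[:,:,::-1];S=cv2.imread('pics/s0.png')[:,:,::-1]
cur=carr2(C,CY)+hood(H,HY)+drop(D[:2])+weigh(W[:2])
import sys
mont([overlay('top',T,cur,(305,235,371,280),6),overlay('top',T,cur,(420,242,482,284),6),
 overlay('scene',S,cur,(355,280,391,330),6),overlay('scene',S,cur,(312,193,352,238),6),overlay('scene',S,cur,(322,238,360,278),6)],sys.argv[1])
E
python3 chk.py m1.png
```

```text
(no output)
```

View pics/m1.png

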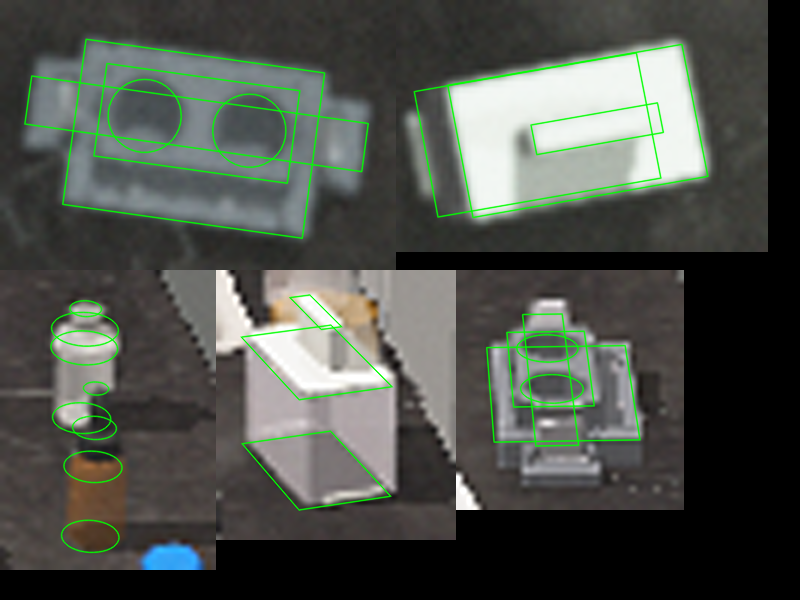

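```bash
sed -i 's/D=np.array(\[.4915/D=np.array([.4895/' est.py
cat > fit.py <<'E'
from est import *
from scipy.optimize import minimize
from scipy.ndimage import map_coordinates
def G(f):
    g=cv2.GaussianBlur(cv2.imread(f).astype(np.float32),(0,0),1.0)
    return np.sqrt(sum((cv2.Sobel(g,cv2.CV_32F,a,b)**2).sum(2) for a,b in((1,0),(0,1))))
I={'top':G('pics/t0.png'),'scene':G('pics/s0.png')}
I={n:np.minimum(v,np.percentile(v,99.)) for n,v in I.items()}
def dens(k): return np.vstack([a+(b-a)*t for a,b in zip(k[:-1],k[1:]) for t in np.linspace(0,1,max(2,int(np.linalg.norm(b-a)/.002)))])
def score(model,cams,p):
    s=0
    for n in cams:
        for k in model(p,n):
            q=np.array([proj(n,x) for x in dens(k)]);s+=map_coordinates(I[n],[q[:,1],q[:,0]],order=1).mean()
    return -s
def run(name,model,cams,p0,st):
    best=min((minimize(lambda u:score(model,cams,np.array(p0)+u*st),r,method='Nelder-Mead',options=dict(initial_simplex=np.vstack([r]+[r+e for e in np.eye(len(p0))]))) for r in (np.zeros(len(p0)),np.full(len(p0),-.7))),key=lambda r:r.fun)
    print(name,cams,np.round(np.array(p0)+best.x*st,4),round(best.fun,1),round(score(model,cams,np.array(p0)),1))
hm=lambda p,n:[rect(p[:2],p[2],.032,.057,.081)]+([rect(p[:2],p[2],.032,.057,0)[1:4]] if n=='scene' else [])
cm=lambda p,n:carrier(p[:2],p[2])[1:]
# p: x,y,yaw,ledge x-offset,half len
lm=lambda p,n:carrier(p[:2],p[2])[1:]+[rect(p[:2],p[2],.0415,p[4],.02,p[3])]
for cams in(['top'],['scene'],['top','scene']):
    run('hood',hm,cams,[*H,HY],np.array([.003,.003,.02]))
    run('carr',cm,cams,[*C,CY],np.array([.003,.003,.02]))
    run('ledge',lm,cams,[*C,CY,-.007,.06],np.array([.003,.003,.02,.003,.003]))
E
python3 fit.py
```

```text
hood ['top'] [ 0.4814 -0.339   0.1827] -494.5 -492.7
carr ['top'] [ 0.5115 -0.0213 -0.1246] -301.9 -287.7
ledge ['top'] [ 0.5117 -0.0212 -0.1441 -0.0085  0.0613] -558.7 -537.2
hood ['scene'] [ 0.4781 -0.3419  0.1952] -542.4 -506.7
carr ['scene'] [ 0.5064 -0.0242 -0.1546] -425.5 -373.2
ledge ['scene'] [ 0.5064 -0.0243 -0.1558 -0.0066  0.065 ] -743.1 -649.3
hood ['top', 'scene'] [ 0.4804 -0.3396  0.1856] -1018.3 -999.3
carr ['top', 'scene'] [ 0.5083 -0.022  -0.1488] -695.2 -660.9
ledge ['top', 'scene'] [ 0.5084 -0.0219 -0.1474 -0.0071  0.062 ] -1239.9 -1186.5
```

>>> play_rows(rows=[0,0,-20,0], jaw=-0.2)

```text
clock: 1.4
tcp_pos: [0.1883, -0.516, 0.2683]
tool_rot: [[0.939, 0.343, -0.001], [0.343, -0.939, 0.004], [0.0, -0.004, -1.0]]
ft_force: [0.2, -0.2, 0.1]
width: 0.859
finger_force: 0.0
```

```bash
cat >> est.py <<'E'
C=np.array([.5085,-.0220]);CY=-.149;H=np.array([.4802,-.3396]);HY=.187;D=np.array([.4905,.372])
def go(x,y,z,yaw):
    s=ctrl.get_state();R=np.array(s['tool_rot']);p=np.array(s['tcp_pos'])
    d=R.T@(np.array([x,y,z])-p)*1000;t=-(yaw-np.arctan2(R[1,0],R[0,0]));t=(t+np.pi)%(2*np.pi)-np.pi
    print(np.round(d,1),'turn',round(t,3),'rows',int(np.ceil(max(np.linalg.norm(d)/50,abs(t)/.15))),'clock',s['clock'],'q',np.round(s['joint_pos'],2))
E
python3 - <<'E'
from est import *
go(*D,.25,0)
P1=off(C,CY,0,.026);P2=off(C,CY,0,-.026);print(P1,P2)
E
```

```text
[ 588.2 -730.6   21.6] turn 0.35 rows 19 clock 1.4 q [-1.29  0.29  1.5  -0.    1.36 -0.07]
[0.51235968 0.00371192] [ 0.50464032 -0.04771192]
```

>>> play_rows(rows=[40,-48,20,0.05,80,-98,20,0.1,115,-140,20,0.15,150,-186,20,0.2,180,-225,20,0.25,210,-265,20,0.3,240,-302,20,0.35,270,-338,20,0.35,300,-374,20,0.35,328,-408,20,0.35,356,-442,20,0.35,356,-442,20,0.35])

```text
clock: 2.6
tcp_pos: [0.3719, 0.0238, 0.2505]
tool_rot: [[1.0, 0.003, 0.001], [0.003, -1.0, 0.0], [0.001, -0.0, -1.0]]
ft_force: [-0.7, 0.1, -0.7]
width: 0.6
finger_force: 0.0
```

Run:
```python
from est import *
go(*D,.20,0)
```

```text
[ 119.6 -347.8   50.8] turn 0.003 rows 8 clock 2.6 q [-0.03 -0.11  1.97  0.    1.28  1.53]
```

>>> play_rows(rows=[13,-39,6,0.003,29,-85,12,0.003,45,-131,18,0.003,60,-175,25,0.003,75,-217,31,0.003,90,-262,38,0.003,105,-305,44,0.003,120,-348,51,0.003,120,-348,51,0.003,120,-348,51,0.003,120,-348,51,0.003,120,-348,51,0.003])

```text
clock: 3.8
tcp_pos: [0.4916, 0.3676, 0.2002]
tool_rot: [[1.0, -0.004, 0.001], [-0.004, -1.0, 0.001], [0.001, -0.001, -1.0]]
ft_force: [0.5, 0.4, 0.4]
width: 0.6
finger_force: 0.0
```

Run:
```python
from est import *
go(*D,.06,0)
T=snap('top','t1.png');S=snap('scene','s1.png')
cur=drop(D)+weigh(W)
mont([overlay('scene',S,cur,(330,200,420,330),4),overlay('top',T,cur,(160,230,260,300),4)],'m2.png')
```

```text
[ -1.3  -4.3 140.2] turn -0.004 rows 3 clock 3.8 q [ 0.58  0.48  1.39 -0.    1.27  2.16]
```

View pics/m2.png

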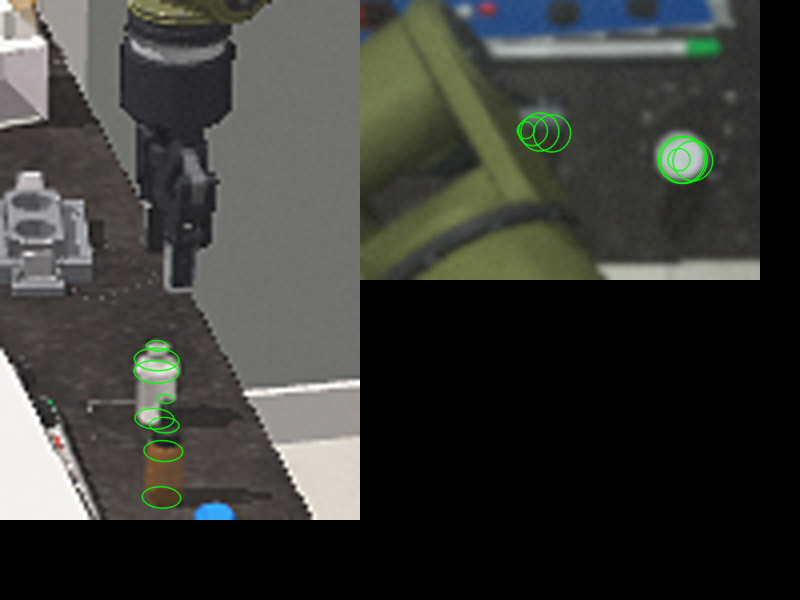

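Run:
```python
from est import *
for z in(.176,.181,.190): print(z,(proj('scene',(.4916,.3676+.033,z))-[330,200])*4+1.5)
print((proj('scene',(.4816,.3676+.033,.181))-[330,200])*4+1.5)
S=cv2.imread('pics/s1.png')
g=S[262:272,360:390].astype(int).sum(2)
print(g)
```

```text
0.176 [178.23113249 305.18300205]
0.181 [178.49678819 298.81556955]
0.19 [178.97677889 287.31079676]
[192.59347062 297.55465813]
[[184 190 193 206 206 211 148 119 101 103 131 394 384 163  98 100 120 128
  184 218 364 352 341 332 336 341 336 337 332 335]
 [183 183 199 195 195 188 195 158 168 162 180 395 374 130 115 125 108 122
  198 360 343 343 332 337 337 335 340 334 333 341]
 [184 226 189 193 199 189 192 197 197 210 219 390 372 134 116 132 122 117
  205 344 340 338 332 339 333 331 339 332 335 340]
 [200 192 183 227 189 187 182 196 187 196 220 456 375 121 117 146 148 125
  189 351 340 337 340 335 339 334 339 331 333 341]
 [178 182 200 180 183 177 185 182 179 175 199 446 367 133 120 125 108 129
  196 349 329 336 330 339 335 338 336 335 335 338]
 [171 168 170 158 149 156 211 181 189 178 195 455 365 128 121 121 123 133
  256 344 340 335 342 335 331 333 335 333 334 337]
 [169 175 173 180 174 177 171 175 264 175 191 448 373 131 125 130 106 129
  255 347 338 338 336 335 340 335 336 330 343 334]
 [181 182 195 213 188 198 191 186 183 226 198 449 294 119 115 122 116 131
  252 344 333 337 333 336 338 338 333 337 339 331]
 [182 185 194 195 195 179 176 270 194 205 196 452 286 125 104 110 131 114
  319 343 336 336 337 338 343 338 334 334 336 337]
 [194 191 182 173 274 198 189 183 194 180 187 421 373  98 106 105 174 176
  303 338 340 340 334 333 338 340 336 335 331 338]]
```

>>> play_rows(rows=[-3,-4,0,0,-3,-4,30,0,-3,-4,65,0,-3,-4,95,0,-3,-4,120,0,-3,-4,132,0,-3,-4,140,0,-3,-4,140,0,-3,-4,140,0])

```text
clock: 4.8
tcp_pos: [0.489, 0.3729, 0.0605]
tool_rot: [[1.0, -0.003, 0.001], [-0.003, -1.0, 0.001], [0.001, -0.001, -1.0]]
ft_force: [0.9, 0.4, -0.3]
width: 0.598
finger_force: 0.0
```

>>> play_rows(rows=[0,0,0,0,0,0,0,0,0,0,0,0,0,0,0,0,0,0,0,0,0,0,0,0,0,0,0,0,0,0,0,0], jaw=1, newtons=20)

```text
clock: 5.6
tcp_pos: [0.4889, 0.3729, 0.0602]
tool_rot: [[1.0, -0.003, 0.001], [-0.003, -1.0, 0.001], [0.001, -0.001, -1.0]]
ft_force: [0.6, 1.6, 6.0]
width: 0.287
finger_force: 19.6
```

>>> play_rows(rows=[0,0,0,0,0,0,0,0,0,0,0,0,0,0,0,0,0,0,-3,0,0,0,-7,0,0,0,-7,0,0,0,-7,0], jaw=0.1)

```text
clock: 6.4
tcp_pos: [0.4886, 0.3726, 0.0665]
tool_rot: [[1.0, -0.003, 0.0], [-0.003, -1.0, 0.0], [0.0, -0.0, -1.0]]
ft_force: [0.7, 0.8, 0.4]
width: 0.449
finger_force: 0.0
```

>>> play_rows(rows=[0,0,0,0,0,0,0,0,0,0,0,0,0,0,0,0,0,0,0,0,0,0,0,0,0,0,0,0], jaw=1, newtons=25)

```text
clock: 7.1
tcp_pos: [0.4885, 0.3726, 0.0663]
tool_rot: [[1.0, -0.003, 0.0], [-0.003, -1.0, 0.0], [0.0, -0.0, -1.0]]
ft_force: [-0.4, 0.6, 1.3]
width: 0.231
finger_force: 23.3
```

```bash
cat >> est.py <<'E'
C=np.array([.5068,-.0218]);H=np.array([.4785,-.3396]);W=np.array([.4683,.2655]);D=np.array([.4885,.3726])
P1=off(C,CY,0,.026);P2=off(C,CY,0,-.026)
E
python3 -c "
from est import *
go(*P1,.17,CY);print(P1,P2)"
```

```text
[  23.3  368.6 -103.7] turn 0.146 rows 8 clock 7.1 q [0.59 0.64 1.48 0.   1.02 2.17]
[0.51065968 0.00391192] [ 0.50294032 -0.04751192]
```

>>> play_rows(rows=[0,0,-15,0,0,0,-45,0,1,15,-80,0,3,50,-104,0.03,6,95,-104,0.06,9,140,-104,0.09,12,185,-104,0.12,15,230,-104,0.146,18,275,-104,0.146,21,320,-104,0.146,23,355,-104,0.146,23,369,-104,0.146])

```text
clock: 8.3
tcp_pos: [0.5104, 0.0008, 0.1713]
tool_rot: [[0.989, -0.151, 0.001], [-0.151, -0.989, -0.0], [0.001, 0.0, -1.0]]
ft_force: [-0.6, 0.9, 0.2]
width: 0.234
finger_force: 23.6
```

>>> play_rows(rows=[0,0,30,0,0,0,50,0,0,0,50,0,0,0,50,0,0,0,50,0])

```text
clock: 8.8
tcp_pos: [0.5109, 0.0038, 0.1217]
tool_rot: [[0.989, -0.148, 0.002], [-0.148, -0.989, -0.0], [0.002, -0.0, -1.0]]
ft_force: [0.9, -0.0, -0.7]
width: 0.236
finger_force: 23.6
```

Run:
```python
from est import *
go(*P1,.120,CY)
T=snap('top','t2.png');S=snap('scene','s2.png')
p=ctrl.get_state()['tcp_pos']
cur=carr2(C,CY)+drop(p[:2],p[2]-.0663)
mont([overlay('scene',S,cur,(315,220,370,285),7),overlay('top',T,cur,(300,225,380,290),5)],'m3.png')
```

```text
[-0.3 -0.1  1.7] turn 0.0 rows 1 clock 8.8 q [-0.06  0.36  1.76  0.    1.01  1.66]
```

View pics/m3.png

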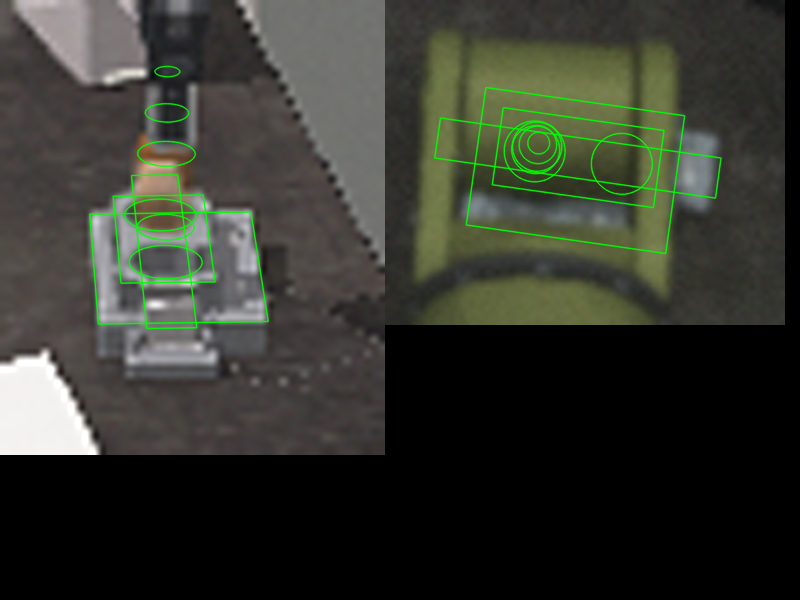

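Run:
```python
from est import *
S=cv2.imread('pics/s2.png')[240:252,330:348].astype(int);print('R-B');print(S[:,:,2]-S[:,:,0])
p=ctrl.get_state()['tcp_pos'];print([np.round(proj('scene',[p[0]+dx,p[1],p[2]-.0663+z]),1) for z in(.04,.02) for dx in(.014,0,-.014)])
S=cv2.imread('pics/s0.png')[300:330,360:382].astype(int);S=S[:,:,2]-S[:,:,0];print((S[::3]))
print([np.round(proj('scene',[D[0]+dx,D[1],z]),1) for z in(.04,.02) for dx in(.014,0,-.014)])
```

```text
R-B
[[ 5 10  5  6 30 91 41 -5 -4 -3 -2 -2  1  9  8  5  6  5]
 [ 7  8  6  4 42 86 80 15 16 33 31 25 11  6  6  8  8  4]
 [ 7 10  6 11 43 76 70 68 63 61 53 50 35  4  7  6  9  7]
 [ 9  8  8  8 36 70 67 62 57 48 47 52 23  7  5  4  6  5]
 [ 8  8  4  7 37 66 59 57 53 48 47 48 24  9  3  8  6  7]
 [ 8  6  8  5 35 67 61 54 50 47 44 51 23  6  9  9  8  7]
 [ 6  6  9  8 31 61 56 52 48 45 45 43 23  9 12 11  8  9]
 [ 6  2  7  2 43 57 52 47 47 41 40 36 16 -1 12 11 10  8]
 [ 4 -1 -7 -8 40 52 47 45 44 36 36 39 10 -8 -1 11  7 10]
 [ 5 -3 -4 -2 40 53 47 43 38 38 35 35 10 -6 -3  4 10 10]
 [-4 -4 -5 -3 36 51 44 43 35 36 38 38 10 -4 -4 -4 -6 -5]
 [-3 -4 -7 -7 22 48 46 36 39 39 36 32  2 -7 -5 -3 -6 -5]]
[array([334.3, 241.8]), array([338.3, 241.5]), array([342.3, 241.1]), array([334.2, 247. ]), array([338.2, 246.7]), array([342.2, 246.4])]
[[   9    8   11    6    8    7   10    7   10    7    5    4    2    4
     6    7    6    6   10   10    5    7]
 [   8    7    8    8   10   12   10    8    7    7    0    3    3    5
     3    6    4    1    5    5    6    5]
 [   7    6    6    2    8    7    6    7 
[... 317 characters left out ...]
11   12    8    6   38   73   65   61   57   58   55   48
    47   45   17    8    6    8    9    8]
 [   9    5    5    6   10    9   34   66   60   60   50   52   47   46
    47   42    6    5   12    8    7    8]
 [   9   10    8    9    9    8   44   60   56   50   47   46   42   46
    42   41    7    9   12    9   10    8]
 [  10    9    7    8   10   11   31   49   45   43   40   42   39   42
    37   30    3    5    9   10   11   12]
 [  13   10    8    9   12   11    8   10    6    8    7    5    9   10
    10    9    7   15    7 -126 -202 -199]]
[array([366.4, 312.8]), array([371.1, 312.3]), array([375.7, 311.8]), array([366.1, 318.6]), array([370.8, 318.1]), array([375.5, 317.6])]
```

Run:
```python
from est import *
p=ctrl.get_state()['tcp_pos']
S=cv2.imread('pics/s2.png').astype(int);print((S[:,:,2]-S[:,:,0])[246:262,335:342])
k=circ(p[:2],.014,p[2]-.0663);q=np.array([proj('scene',x) for x in k]);print(q[:,1].max())
S=cv2.imread('pics/s0.png').astype(int);print((S[:,:,2]-S[:,:,0])[318:332,368:373])
k=circ(D,.014,0);q=np.array([proj('scene',x) for x in k]);print(q[:,1].max())
print(proj('scene',[*C,.02]),proj('scene',[C[0],C[1]+.01,.02]))
```

```text
[[61 56 52 48 45 45 43]
 [57 52 47 47 41 40 36]
 [52 47 45 44 36 36 39]
 [53 47 43 38 38 35 35]
 [51 44 43 35 36 38 38]
 [48 46 36 39 39 36 32]
 [32 42 35 39 37 38 23]
 [-8  1 13 12 12  8 -7]
 [-6 -7 -7 -6 -8 -6 -5]
 [-3 -2 -1 -3 -2 -2 -3]
 [-2 -2 -3 -2 -5 -5 -5]
 [-3 -2 -1 -3 -3 -3 -5]
 [-2 -2 -2 -3 -4 -2 -3]
 [-5 -5 -3 -5 -6 -2 -4]
 [-5  0  4  2  0  4  3]
 [-3  1  2  4  3  1  0]]
253.77681067415168
[[60 60 50 52 47]
 [59 54 51 53 47]
 [59 53 49 47 42]
 [56 50 47 46 42]
 [52 48 44 44 39]
 [50 44 42 40 42]
 [45 43 40 42 39]
 [46 40 38 40 42]
 [15 29 27 38 26]
 [ 6  8  7  5  9]
 [11  7  9 11 13]
 [ 8  6 10 11 12]
 [14  5  9 10 11]
 [ 6  6 13  9  9]]
326.57963970278684
[337.74643563 257.587714  ] [338.3157566  258.87910529]
```

>>> play_rows(rows=[-0.5,-0.8,12,0,-0.5,-0.8,22,0,-0.5,-0.8,30,0,-0.5,-0.8,36,0,-0.5,-0.8,41,0,-0.5,-0.8,43,0,-0.5,-0.8,43,0])

```text
clock: 9.6
tcp_pos: [0.5099, 0.0043, 0.0771]
tool_rot: [[0.989, -0.149, -0.0], [-0.149, -0.989, 0.0], [-0.0, 0.0, -1.0]]
ft_force: [0.8, -0.6, -1.0]
width: 0.228
finger_force: 23.6
```

>>> play_rows(rows=[0,0,0.6,0,0,0,1.2,0,0,0,1.2,0])

```text
clock: 9.9
tcp_pos: [0.5101, 0.0043, 0.0763]
tool_rot: [[0.989, -0.149, 0.001], [-0.149, -0.989, -0.0], [0.001, -0.0, -1.0]]
ft_force: [0.5, 0.6, 0.4]
width: 0.231
finger_force: 23.7
```

>>> play_rows(rows=[0,0,0,0,0,0,0,0,0,0,0,0,0,0,0,0,0,0,0,0], jaw=-0.1)

```text
clock: 10.4
tcp_pos: [0.51, 0.0043, 0.0761]
tool_rot: [[0.989, -0.149, -0.0], [-0.149, -0.989, 0.0], [-0.0, 0.0, -1.0]]
ft_force: [0.3, -0.5, 0.7]
width: 0.549
finger_force: 0.0
```

```bash
sed -i 's/^for cams.*//; s/^    run.*//' fit.py
python3 - <<'E'
from fit import *
wm=lambda p,n:[circ(p[:2],.017,.053),circ(p[:2],.017,.042)]
for c in(['top'],['scene'],['top','scene']): run('W',wm,c,W,np.array([.003,.003]))
go(*W,.2,0)
E
```

```text
W ['top'] [0.4717 0.2666] -949.4 -828.0
W ['scene'] [0.4667 0.2588] -730.6 -710.8
W ['top', 'scene'] [0.4704 0.267 ] -1627.1 -1538.7
[ -80.  -252.1 -123.9] turn -0.149 rows 6 clock 10.4 q [-0.06  0.43  1.79 -0.    0.92  1.66]
```

>>> play_rows(rows=[0,0,-15,0,0,0,-50,0,0,0,-95,0,-10,-30,-124,0,-25,-75,-124,-0.05,-40,-120,-124,-0.1,-55,-165,-124,-0.15,-68,-210,-124,-0.15,-81,-253,-124,-0.15,-81,-253,-124,-0.15,-81,-253,-124,-0.15,-81,-253,-124,-0.15], jaw=-0.4)

```text
clock: 11.6
tcp_pos: [0.4677, 0.2657, 0.2]
tool_rot: [[1.0, 0.0, -0.0], [0.0, -1.0, -0.0], [-0.0, 0.0, -1.0]]
ft_force: [0.1, 0.5, 0.3]
width: 0.7
finger_force: 0.0
```

```bash
python3 -c "
from est import *
go(.467,.2666,.054,0)"
```

```text
[ -0.6  -0.9 146. ] turn 0.0 rows 3 clock 11.6 q [ 0.45  0.32  1.62 -0.    1.21  2.02]
```

>>> play_rows(rows=[-0.6,-0.9,30,0,-0.6,-0.9,70,0,-0.6,-0.9,105,0,-0.6,-0.9,130,0,-0.6,-0.9,142,0,-0.6,-0.9,146,0,-0.6,-0.9,146,0,-0.6,-0.9,146,0])

```text
clock: 12.4
tcp_pos: [0.4676, 0.2675, 0.0554]
tool_rot: [[1.0, 0.0, 0.002], [0.0, -1.0, 0.001], [0.002, -0.001, -1.0]]
ft_force: [0.5, 0.2, 1.0]
width: 0.699
finger_force: 0.0
```

>>> play_rows(rows=[0,0,0,0,0,0,0,0,0,0,0,0,0,0,0,0,0,0,0,0,0,0,0,0,0,0,0,0,0,0,0,0], jaw=1, newtons=25)

```text
clock: 13.2
tcp_pos: [0.4674, 0.2678, 0.0552]
tool_rot: [[1.0, 0.001, 0.002], [0.001, -1.0, 0.001], [0.002, -0.001, -1.0]]
ft_force: [0.1, 0.2, 6.7]
width: 0.367
finger_force: 24.3
```

```bash
python3 -c "
from est import *
C[1]=-.0212;C[0]=.5065;P2=off(C,CY,0,-.026);print(P2)
go(*P2,.17,CY+np.pi/2)"
```

```text
[ 0.50264032 -0.04691192]
[  35.1  314.6 -115. ] turn -1.421 rows 10 clock 13.2 q [ 0.45  0.52  1.72 -0.    0.9   2.02]
```

>>> play_rows(rows=[0,0,-15,0,0,0,-45,0,4,30,-80,-0.12,8,70,-115,-0.26,12,110,-115,-0.4,16,150,-115,-0.55,20,190,-115,-0.7,24,230,-115,-0.85,28,265,-115,-1.0,32,295,-115,-1.15,35,315,-115,-1.3,35,315,-115,-1.421])

```text
clock: 14.4
tcp_pos: [0.5023, -0.0497, 0.1702]
tool_rot: [[0.15, 0.989, 0.001], [0.989, -0.15, -0.0], [-0.0, 0.001, -1.0]]
ft_force: [-0.1, -0.2, 0.7]
width: 0.367
finger_force: 25.0
```

>>> play_rows(rows=[0,0,20,0,0,0,35,0,0,0,35,0,0,0,35,0,0,0,35,0])

```text
clock: 14.9
tcp_pos: [0.5026, -0.0475, 0.1354]
tool_rot: [[0.154, 0.988, 0.002], [0.988, -0.154, -0.0], [-0.0, 0.002, -1.0]]
ft_force: [0.1, -0.3, -0.7]
width: 0.37
finger_force: 25.0
```

Run:
```python
from est import *
C[1]=-.0212;C[0]=.5065;P2=off(C,CY,0,-.026)
go(*P2,.120,CY+np.pi/2)
T=snap('top','t3.png');S=snap('scene','s3.png')
p=ctrl.get_state()['tcp_pos']
cur=carr2(C,CY)[:3]+weigh(p[:2],p[2]-.0552)
mont([overlay('scene',S,[],(310,210,365,285),7),overlay('scene',S,cur,(310,210,365,285),7)],'m4.png')
```

```text
[ 0.6 -0.1 15.4] turn -0.005 rows 1 clock 14.9 q [-0.17  0.33  1.77  0.    1.04 -0.01]
```

View pics/m4.png

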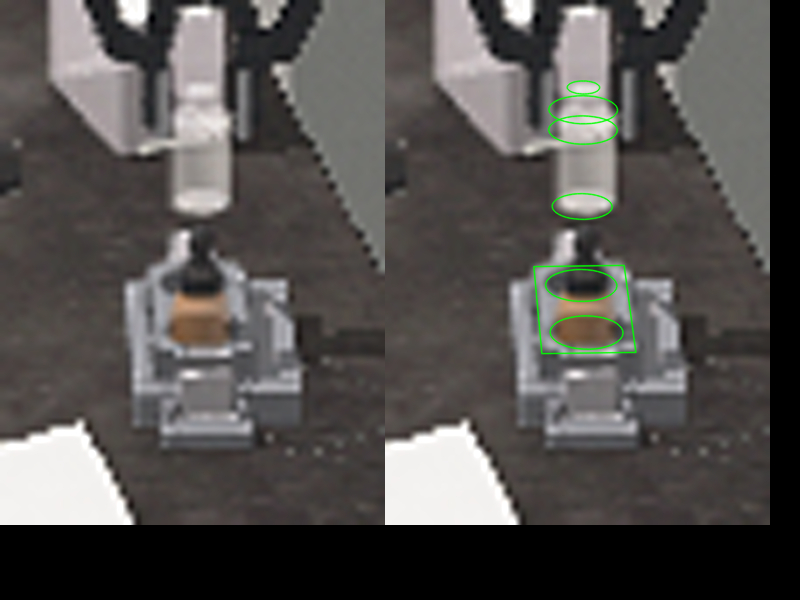

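>>> play_rows(rows=[0.6,0.5,20,-0.005,0.6,0.5,40,-0.005,0.6,0.5,48,-0.005,0.6,0.5,54,-0.005,0.6,0.5,60,-0.005,0.6,0.5,65,-0.005,0.6,0.5,68,-0.005,0.6,0.5,68,-0.005])

```text
clock: 15.8
tcp_pos: [0.5027, -0.047, 0.066]
tool_rot: [[0.149, 0.989, -0.0], [0.989, -0.149, 0.0], [-0.0, -0.0, -1.0]]
ft_force: [0.1, -0.6, -0.2]
width: 0.363
finger_force: 25.0
```

>>> play_rows(rows=[0,0,0.6,0,0,0,1,0,0,0,1,0])

```text
clock: 16.1
tcp_pos: [0.5029, -0.047, 0.0653]
tool_rot: [[0.149, 0.989, 0.0], [0.989, -0.149, -0.0], [-0.0, 0.0, -1.0]]
ft_force: [-0.4, -0.3, 1.1]
width: 0.363
finger_force: 25.0
```

>>> play_rows(rows=[0,0,0,0,0,0,0,0,0,0,0,0,0,0,0,0,0,0,0,0], jaw=-0.3)

```text
clock: 16.6
tcp_pos: [0.5027, -0.047, 0.0651]
tool_rot: [[0.149, 0.989, 0.0], [0.989, -0.149, 0.0], [0.0, 0.0, -1.0]]
ft_force: [0.0, 0.2, 0.0]
width: 0.65
finger_force: 0.0
```

>>> play_rows(rows=[0,0,-10,0,0,0,-35,0,0,0,-80,0,0,0,-120,0,0,0,-150,0,0,0,-150,0])

```text
clock: 17.2
tcp_pos: [0.504, -0.0472, 0.22]
tool_rot: [[0.149, 0.989, 0.008], [0.989, -0.149, -0.001], [-0.0, 0.008, -1.0]]
ft_force: [0.6, -0.3, -0.6]
width: 0.652
finger_force: 0.0
```

Run:
```python
from est import *
go(.4785,-.3396,.22,HY+np.pi/2)
p=ctrl.get_state()['tcp_pos']
snap('scene','s4.png')
for n in ('scene',):
  for o in ('dropper_bottle','weighing_bottle'): print(o,[(np.round(b['pixel'],1),round(b['confidence'],2)) for b in ctrl.boxes_of(n,o)[:2]])
```

```text
[-2.93e+02  1.83e+01  2.00e-01] turn -0.336 rows 6 clock 17.2 q [-0.17  0.23  1.69 -0.    1.22 -0.02]
dropper_bottle [(array([337.7, 254.2]), 0.43)]
weighing_bottle [(array([335.8, 243.3]), 0.49)]
```

>>> play_rows(rows=[-40,2,0,-0.05,-85,5,0,-0.12,-130,8,0,-0.19,-175,11,0,-0.26,-220,14,0,-0.336,-262,17,0,-0.336,-292,18,0,-0.336,-292,18,0,-0.336,-292,18,0,-0.336,-292,18,0,-0.336])

```text
clock: 18.35
tcp_pos: [0.477, -0.3375, 0.2143]
tool_rot: [[-0.186, 0.983, -0.001], [0.983, 0.186, 0.001], [0.001, -0.001, -1.0]]
ft_force: [-0.3, 1.5, -0.4]
width: 0.649
finger_force: 0.0
```

```bash
python3 -c "
from est import *
go(.4785,-.339,.106,HY+np.pi/2)"
```

```text
[ -1.9   1.2 108.3] turn 0.0 rows 3 clock 18.35 q [-0.68  0.41  1.46  0.    1.27 -0.87]
```

>>> play_rows(rows=[-1.9,1.2,25,0,-1.9,1.2,60,0,-1.9,1.2,85,0,-1.9,1.2,100,0,-1.9,1.2,106,0,-1.9,1.2,108,0,-1.9,1.2,108,0])

```text
clock: 19.05
tcp_pos: [0.479, -0.3402, 0.108]
tool_rot: [[-0.186, 0.983, 0.001], [0.983, 0.186, -0.001], [-0.001, 0.001, -1.0]]
ft_force: [0.4, -0.3, 1.0]
width: 0.649
finger_force: 0.0
```

>>> play_rows(rows=[0,0,0,0,0,0,0,0,0,0,0,0,0,0,0,0,0,0,0,0,0,0,0,0,0,0,0,0,0,0,0,0,0,0,0,0], jaw=1, newtons=60)

```text
clock: 19.95
tcp_pos: [0.4788, -0.3402, 0.1074]
tool_rot: [[-0.185, 0.983, 0.001], [0.983, 0.185, -0.0], [-0.001, 0.0, -1.0]]
ft_force: [1.1, -0.4, 6.0]
width: 0.15
finger_force: 62.2
```

```bash
python3 -c "
from est import *
t=off([.5063,-.0212],CY,0,-.0012);print(t)
go(*t,.222,CY+np.pi/2)"
```

```text
[ 0.50612186 -0.0223867 ]
[ 307.1   85.9 -114.7] turn 0.336 rows 7 clock 19.95 q [-0.68  0.53  1.55  0.    1.06 -0.87]
```

>>> play_rows(rows=[0,0,-15,0,0,0,-45,0,0,0,-80,0,20,5,-114,0.03,60,16,-114,0.08,105,29,-114,0.13,150,42,-114,0.18,195,55,-114,0.23,240,67,-114,0.29,280,78,-114,0.336,307,86,-114,0.336,307,86,-114,0.336])

```text
clock: 21.15
tcp_pos: [0.506, -0.0196, 0.2218]
tool_rot: [[0.146, 0.989, 0.0], [0.989, -0.146, 0.0], [0.0, 0.0, -1.0]]
ft_force: [-0.7, -0.4, -1.0]
width: 0.15
finger_force: 61.2
```

>>> play_rows(rows=[0,0,0,0,0,0,0,0,0,0,0,0,0,0,0,0])

```text
clock: 21.55
tcp_pos: [0.5061, -0.0232, 0.2211]
tool_rot: [[0.15, 0.989, -0.0], [0.989, -0.15, -0.0], [-0.0, -0.0, -1.0]]
ft_force: [-0.8, -0.7, -0.5]
width: 0.151
finger_force: 61.2
```

```bash
cat > fit2.py <<'E'
import fit; from fit import *
T=snap('top','t5.png');S=snap('scene','s5.png')
fit.I.update({n:np.minimum(v,np.percentile(v,99.)) for n,v in (('top',G('pics/t5.png')),('scene',G('pics/s5.png')))})
st=ctrl.get_state();p=st['tcp_pos'];R=st['tool_rot'];z=p[2]-.1074;yaw=np.arctan2(R[1,0],R[0,0])-np.pi/2
go(*off([.5063,-.0212],CY,0,-.0012),.222,CY+np.pi/2)
print(p,yaw,st['ft_force'])
hm2=lambda q,n:[rect(q[:2],q[2],.032,.057,z+.081)]+([rect(q[:2],q[2],.032,.057,z)[1:4]] if n=='scene' else [])
run('hood',hm2,['scene'],[*p[:2],yaw],np.array([.003,.003,.02]))
run('carr',cm,['scene'],[*C,CY],np.array([.003,.003,.02]))
cur=carr2(C,CY)[3:]+hood(p[:2],yaw,z)
mont([overlay('scene',S,[],(305,175,370,280),5.5),overlay('scene',S,cur,(305,175,370,280),5.5)],'m5.png')
E
python3 fit2.py
```

```text
[ 0.5 -0.1 -0.9] turn -0.001 rows 1 clock 21.65 q [-0.12  0.23  1.68 -0.    1.23  0.03]
[ 0.50610991 -0.02293068  0.22106257] -0.15030373656383733 [-0.3873478  -0.28678151 -1.26358688]
hood ['scene'] [ 0.5009 -0.0258 -0.2409] -649.8 -535.2
carr ['scene'] [ 0.4845 -0.0643  0.3098] -676.3 -417.3
```

View pics/m5.png

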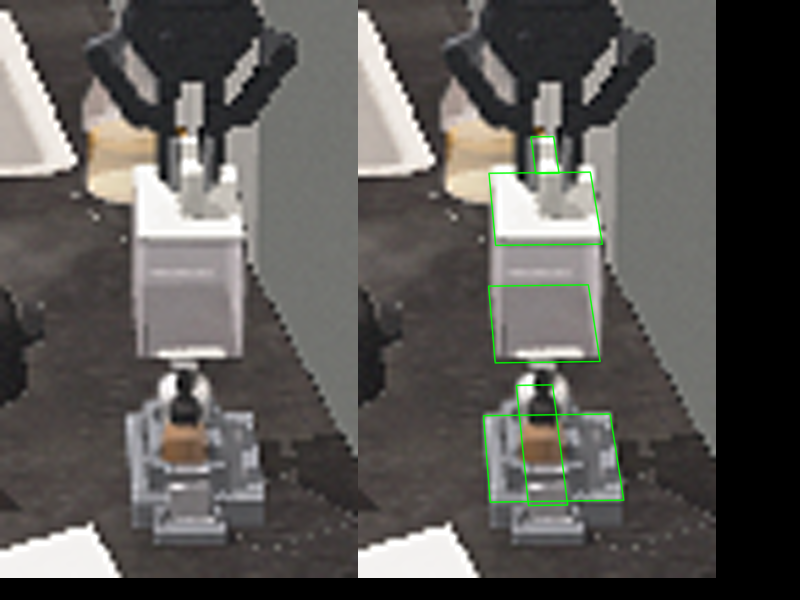

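Run:
```python
from est import *
S=cv2.imread('pics/s5.png').astype(int).sum(2)//3
print(np.c_[np.arange(205,245),S[205:245,333:346:3]].T)
p=[.5061,-.0229];z=.2211-.1074;y=-.149
for nm,(ly,lz) in dict(wall0=(.057,0),bead_out=(.063,.0045),bead_bot=(.061,.002),roof78=(.057,.078),roof82=(.057,.082)).items():
    print(nm,[np.round(proj('scene',[*off(p,y,x,ly),z+lz]),2) for x in(.02,-.02)])
print('1mm y',proj('scene',[*off(p,y,0,.057),z])-proj('scene',[*off(p,y,0,.056),z]), '1mm z',proj('scene',[*off(p,y,0,.057),z+.001])-proj('scene',[*off(p,y,0,.057),z]))
```

```text
[[205 206 207 208 209 210 211 212 213 214 215 216 217 218 219 220 221 222
  223 224 225 226 227 228 229 230 231 232 233 234 235 236 237 238 239 240
  241 242 243 244]
 [184 174 235 253 248 246 246 246 242 246 246 243 250 164 132 152 152 151
  148 186 157 145 128 131 131 127 130 131 130 132 128 131 129 130 175  50
   66  67  69  77]
 [124 124 123 116 109 238 247 246 244 244 243 244 250 164 131 152 150 150
  150 173 159 145 129 130 128 130 131 131 131 130 128 131 127 159 243 141
  149  93 255 248]
 [253 216 160 165 164 161 157 157 153 201 248 244 250 166 130 151 154 152
  148 175 159 140 131 128 132 132 129 132 128 128 130 125 125 200 239 126
  187  83  49  47]
 [117 116 115 117 113 163 169 168 167 167 249 245 250 164 126 151 153 151
  152 175 159 141 127 129 129 128 132 134 130 129 130 124 124 200 236  49
   59  53  85 170]
 [196 189 244 194 193 191 191 192 165 166 248 244 250 159 126 151 151 151
  149 150 151 139 129 127 124 124 126 129 131 130 130 125 125 164 221  61
   55  62  60  60]]
wall0 [array([333.06, 240.43]), array([344.98, 240.27])]
bead_out [array([333.14, 239.99]), array([345.11, 239.83])]
bead_bot [array([333.11, 240.41]), array([345.06, 240.25])]
roof78 [array([333.2 , 219.06]), array([345.33, 218.91])]
roof82 [array([333.21, 217.95]), array([345.35, 217.8 ])]
1mm y [0.01581434 0.12870819] 1mm z [ 0.00311648 -0.26922346]
```

Run:
```python
from est import *
S=cv2.imread('pics/s0.png').astype(int).sum(2)//3
print(np.c_[np.arange(240,280),S[240:280,334:343]].T)
for ly,lz in((.084,0),(.084,.02),(.06,.02),(.048,.036),(.066,.045),(-.066,.045),(-.048,.036)):
    print(ly,lz,np.round(proj('scene',[*off([.5064,-.0212],CY,0,ly),lz]),2))
a=cv2.imread('pics/s0.png')[236:278,318:362];cv2.imwrite('pics/c0.png',cv2.resize(a,None,fx=13,fy=13,interpolation=cv2.INTER_NEAREST))
```

```text
[[240 241 242 243 244 245 246 247 248 249 250 251 252 253 254 255 256 257
  258 259 260 261 262 263 264 265 266 267 268 269 270 271 272 273 274 275
  276 277 278 279]
 [ 60  66  70 102 131 129 167 164 133  75  76  74 139 157 158 128  77  69
  114 162  79  78  78  81 104 147 104 141 113  78 113 168  80  82  54  58
   67  66  68  69]
 [ 68  63  66 156 188 187 185 163 106  78  81  78 140 157 156  92  74  77
   77 159 177  82  86 132 132 161 129 107  62 103 147 164  76  79  53  66
   68  66  70  71]
 [ 64  57  62 222 180 181 182 157 107  79  83  81  97 160 149  89  81  81
   79 110 136  70  95 214 106 109 115 113 111 119 143 154  82  86  53  61
   62  61  65  69]
 [ 56  58  60 226 176 183 178 155 107  80  81  80  98 162 150  75  79  82
   79 119 173  75  92 238 108 108 112 111 109 152 142 156  79  87  55  60
   61  61  61  68]
 [ 51  58  60 229 177 182 181 155  94  78  79  77  96 162 150  75  83  80
   76 119 172  72  92 181 110 113 111 112 108 149 143 154  77  85  59  57
   61  66  64  71]
 [ 54  61  64 226 177 182 178 154 120  90  89  76  96 160 153  84  76  79
   75 120 168  73  91 135 111 111 111 112 109 165 142 154  79  85  56  53
   60  67  64  64]
 [ 55  58  60 108 106 142 156 154 153  94  98 100 128 160 155  94  93  95
   94 116 170  72  93 138 110 111 111 111 109 149 142 153  77  83  54  53
   60  63  59  66]
 [ 56  59  59  61  62  55  50 125 168 102 102 104 133 158 156 121  96 101
   99 130 200  69 118 139 113 117 112 112 110 149 142 153  81  85  54  57
   59  59  58  64]
 [ 61  59  57  58  66  57  67 114 160 134 109 132 157 155 154 154 102 104
  103 160 203  63 119 133 113 112 111 110 106 164 142 153  77  88  52  58
   63  59  61  63]]
0.084 0 [339.11 274.25]
0.084 0.02 [339.17 269.05]
0.06 0.02 [338.79 265.71]
0.048 0.036 [338.66 259.93]
0.066 0.045 [338.96 260.02]
-0.066 0.045 [337.02 243.04]
-0.048 0.036 [337.25 247.5 ]
```

View pics/c0.png

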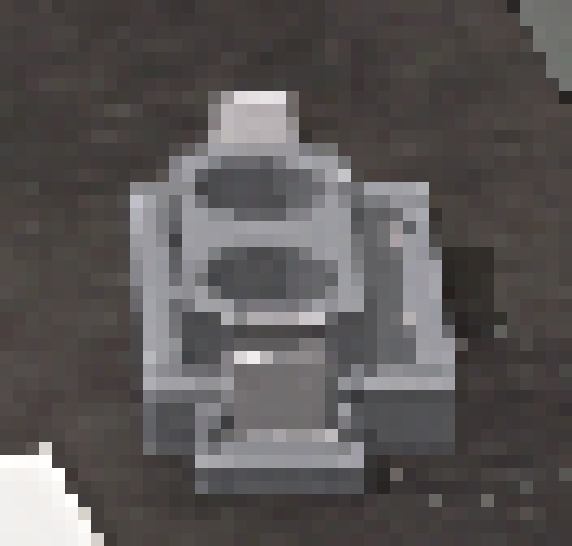

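>>> play_rows(rows=[1.9,0,5,0,1.9,0,20,0,1.9,0,36,0,1.9,0,50,0,1.9,0,62,0,1.9,0,70,0,1.9,0,73,0,1.9,0,73,0,1.9,0,73,0])

```text
clock: 22.55
tcp_pos: [0.5067, -0.0206, 0.1486]
tool_rot: [[0.149, 0.989, 0.001], [0.989, -0.149, -0.0], [0.0, 0.001, -1.0]]
ft_force: [-0.3, 0.2, -1.7]
width: 0.149
finger_force: 61.2
```

>>> play_rows(rows=[0,0,1,0,0,0,2,0,0,0,3,0,0,0,3,0])

```text
clock: 22.95
tcp_pos: [0.5064, -0.0206, 0.145]
tool_rot: [[0.149, 0.989, -0.0], [0.989, -0.149, 0.0], [0.0, -0.0, -1.0]]
ft_force: [0.9, -0.1, -1.6]
width: 0.15
finger_force: 61.2
```

>>> play_rows(rows=[0,0,1,0,0,0,1.5,0,0,0,2,0,0,0,2,0])

```text
clock: 23.35
tcp_pos: [0.5064, -0.0206, 0.143]
tool_rot: [[0.149, 0.989, -0.0], [0.989, -0.149, 0.0], [0.0, -0.0, -1.0]]
ft_force: [-1.3, 0.4, -0.3]
width: 0.152
finger_force: 61.2
```

>>> play_rows(rows=[0,0,0.7,0,0,0,1.4,0,0,0,2,0,0,0,2,0])

```text
clock: 23.75
tcp_pos: [0.5064, -0.0206, 0.141]
tool_rot: [[0.149, 0.989, -0.0], [0.989, -0.149, -0.0], [-0.0, -0.0, -1.0]]
ft_force: [0.0, -0.1, 0.1]
width: 0.148
finger_force: 61.2
```

>>> play_rows(rows=[0,0,0.7,0,0,0,1.4,0,0,0,2,0,0,0,2,0])

```text
clock: 24.15
tcp_pos: [0.5066, -0.0206, 0.1393]
tool_rot: [[0.149, 0.989, 0.001], [0.989, -0.149, -0.0], [-0.0, 0.001, -1.0]]
ft_force: [0.5, -0.3, 2.8]
width: 0.15
finger_force: 61.8
```

>>> play_rows(rows=[0,0,0.7,0,0,0,1.4,0,0,0,2,0,0,0,2,0])

```text
clock: 24.55
tcp_pos: [0.5069, -0.0206, 0.1378]
tool_rot: [[0.149, 0.989, 0.002], [0.989, -0.149, -0.0], [0.0, 0.002, -1.0]]
ft_force: [-0.3, -1.7, 8.6]
width: 0.148
finger_force: 62.6
```

>>> play_rows(rows=[-0.4,0,1,0,-0.4,0,2,0,-0.4,0,2.5,0,-0.4,0,2.5,0])

```text
clock: 24.95
tcp_pos: [0.5072, -0.021, 0.1356]
tool_rot: [[0.149, 0.989, 0.003], [0.989, -0.149, -0.0], [0.0, 0.003, -1.0]]
ft_force: [1.1, -0.3, 10.1]
width: 0.15
finger_force: 62.8
```

>>> play_rows(rows=[0,0,1,0,0,0,2,0,0,0,2.5,0,0,0,2.5,0])

```text
clock: 25.35
tcp_pos: [0.5061, -0.0209, 0.1314]
tool_rot: [[0.149, 0.989, -0.001], [0.989, -0.149, 0.0], [0.0, -0.001, -1.0]]
ft_force: [1.4, -1.0, -4.2]
width: 0.15
finger_force: 60.7
```

>>> play_rows(rows=[0,0,1,0,0,0,2,0,0,0,3,0,0,0,3.5,0,0,0,3.5,0])

```text
clock: 25.85
tcp_pos: [0.5062, -0.0209, 0.1284]
tool_rot: [[0.149, 0.989, -0.001], [0.989, -0.149, 0.0], [-0.0, -0.001, -1.0]]
ft_force: [0.3, 0.1, -5.6]
width: 0.148
finger_force: 60.6
```

>>> play_rows(rows=[0,0,0.5,0,0,0,1,0,0,0,1,0,0,0,1,0])

```text
clock: 26.25
tcp_pos: [0.5065, -0.021, 0.1278]
tool_rot: [[0.149, 0.989, 0.001], [0.989, -0.149, -0.0], [0.0, 0.001, -1.0]]
ft_force: [0.0, 0.6, -1.9]
width: 0.15
finger_force: 61.2
```

>>> play_rows(rows=[0,0,0.5,0,0,0,1,0,0,0,1.5,0,0,0,1.5,0])

```text
clock: 26.65
tcp_pos: [0.507, -0.021, 0.1273]
tool_rot: [[0.149, 0.989, 0.002], [0.989, -0.149, -0.0], [0.0, 0.002, -1.0]]
ft_force: [-0.6, -0.2, 10.7]
width: 0.148
finger_force: 62.9
```

>>> play_rows(rows=[0,0,0.3,0,0,0,0.5,0,0,0,0.5,0,0,0,0.5,0,0,0,0.5,0])

```text
clock: 27.15
tcp_pos: [0.5072, -0.021, 0.1272]
tool_rot: [[0.149, 0.989, 0.003], [0.989, -0.149, -0.0], [0.0, 0.003, -1.0]]
ft_force: [-2.8, 0.1, 16.0]
width: 0.154
finger_force: 63.6
```

Run:
```python
from est import *
S=snap('scene','s6.png');T=snap('top','t6.png')
mont([overlay('scene',S,[],(300,180,400,330),4),overlay('top',T,[],(290,220,380,290),4)],'m6.png')
s=ctrl.get_state();print(s['ft_force'],s['tcp_pos'])
```

```text
[-1.43212635e+00  1.17817658e-02  1.63789326e+01] [ 0.50720965 -0.02104976  0.12723372]
```

View pics/m6.png

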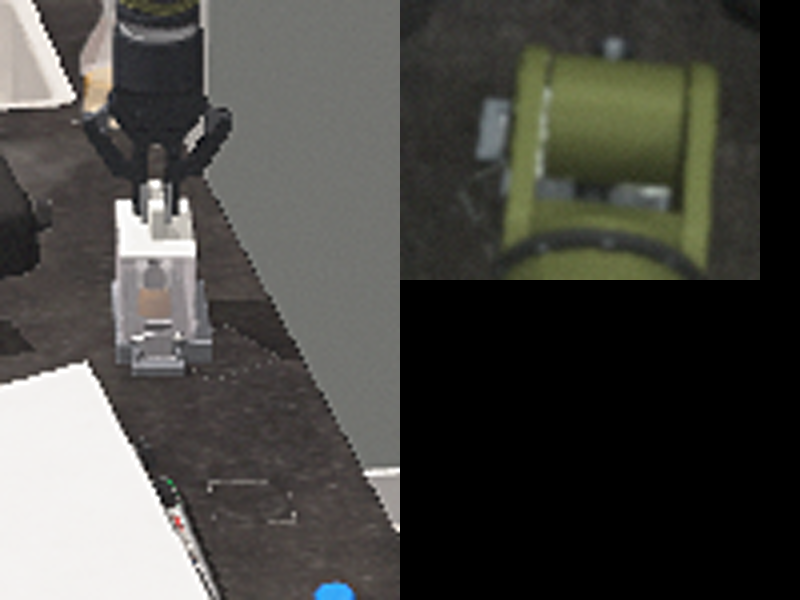

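The picture shows the hood seated squarely on the carrier (near clip at about crop (158,350)) with the bottles inside. The arm is pressing at 16 N.

```bash
python3 -c "
from workcell import ctrl
print(ctrl.close_job())"
```

```text
the job is handed in; nothing more can be done
None
```

The job is handed in: the dropper bottle, then the weighing bottle, went into their pockets, and the hood is snapped down to seat height and still gripped by its rib at about 16 N. I inferred the clip snap from the force drop and the hood height rather than seeing it directly.

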